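Fold the tube retainer down and shut the specimen case

TASK

Get the specimen transport case ready for the courier: first push the upright orange-framed retainer flap down until it lies flat on the purple tube caps, and only then push the blue lid over and press it fully shut. Just push with the fingertips and go gently: do not slam either part, do not shove, tip or lift the case, and leave everything else on the bench where it stands.

Things in the scene. Friction and masses are not known exactly. Their poses are not given: they have to be found in the camera images.
- case: Insulated specimen transport case, blue shell, white foam walls, loose on rubber feet, 2.2 to 3.2 kg: 240 mm along its x, 180 mm along its y, rim 115 mm up. Origin: centre of its underside; x runs along both hinges, lid hinge on the +y side, carrying handle (out to 125 mm from the centre, 75 mm up) on the -y side, z up. Walls 25 mm thick; inside a rack of purple-capped tubes, cap tops 95 mm up.
- flap (a joint): Angle of the orange-framed clear retainer flap, rad: 0 = flat on the caps, 1.57 = upright, 1.8 = its stop. 170 mm along the case's x, 115 mm from hinge to free edge (a 45 mm wide finger tab adds 9 mm), 5 mm thick, 50 g. It folds down towards case +y. Stiff hinge (0.05 N m): it stays where it is left, about 0.5 N at its edge moves it.
- flap_hinge (a point): Middle of the flap's hinge line, inside the case's -y wall: case frame (0, -60, 98.5) mm. Axes turn with the flap: x along the hinge, y from hinge to free edge, z out of the face that ends on top (it looks to case -y while the flap stands). Lying flat, the flap's top is 101 mm above the bench, 14 mm below the rim.
- flap_edge (a point): Middle of the flap's free edge (without the tab), on the face that ends on top: 115 mm from the hinge line.
- lid (a joint): Angle of the blue lid, rad: 0 = shut on the rim, 1.57 = upright, 1.95 = its stop. 244 mm along the case's x, 185 mm from hinge to free edge (a 70 mm wide lifting lip adds 13 mm), 30 mm thick (32 mm over low ribs), 0.29 to 0.43 kg. It closes towards case -y. Stiff hinge (0.52 N m): it stays where it is left, about 3 N near its edge moves it. It jams on a standing flap.
- lid_hinge (a point): Middle of the lid's hinge line: case frame (0, 92, 115) mm. Its axes turn with the lid: x along the hinge, -y from hinge to free edge, z out of the outer face (which looks to case +y while the lid stands, up when shut; 30 mm out from the hinge line).
- lid_edge (a point): Middle of the lid's free edge on its outer face, 185 mm from the hinge line, 145 mm above the bench when shut.
- tube_rack: Bystander: white foam rack 125 x 125 mm with purple-capped tubes, 55 mm high. Origin: centre of its underside.
- logger: Bystander beside the case's +x end: white temperature logger 65 x 42 x 16 mm. Origin: centre of its underside.
- single_tube: Bystander beside the case's handle side: one purple-capped tube standing in a grey 50 mm foot, 78 mm high. Origin: centre of its underside.
- specimen_jar: Bystander on the lid's hinge side of the case: clear jar with orange cap, 56 mm across, 65 mm high. Origin: centre of its underside.
- sanitiser: Bystander: white bottle with blue cap, 60 mm across, 170 mm high. Origin: centre of its underside.
- marker: Bystander: white marker pen with dark cap lying on the bench, 110 mm long, 12 mm thick. Origin: centre of its underside.

How it is judged:
On the way, in this order (a step that is already met when the one before it is completed fails the run):
1. the flap lies flat on the caps (under 0.06 rad) while the lid still stands open (over 1.0 rad) (value of joint flap below 0.06 rad and value of joint lid above 1 rad), for 0.2 s.
2. the lid is shut (under 0.04 rad) over the flat flap (value of joint lid below 0.04 rad and value of joint flap below 0.06 rad), for 0.2 s.
At the end, for the whole second after the job is handed in: The flap lies flat on the caps (within 0.06 rad), the lid is shut over it (within 0.04 rad) and at rest, the case stands level within 20 mm of where it was, and every bystander stands within 30 mm of where it was (all of step 2 and velocity of joint lid between -0.05 and 0.05 rad/s and linear speed of case below 0.02 m/s and distance of case from where it was at the start of the episode below 0.02 m and angle between case's own z axis and vertical below 0.05 rad and distance of each of tube_rack, logger, single_tube, specimen_jar, sanitiser, marker from where it was at the start of the episode below 0.03 m and angle between each of tube_rack, logger, single_tube, specimen_jar, sanitiser, marker's own z axis and vertical below 0.2 rad); the robot touches nothing.
It fails at once if the lid is swung onto the flap while the flap still stands (lid under 0.6 rad, flap over 0.3 rad) (value of joint lid below 0.6 rad and value of joint flap above 0.3 rad).
It fails at once if the lid is slammed (closing faster than 3 rad/s) (velocity of joint lid below -3 rad/s).
It fails at once if the flap is slammed (closing faster than 4 rad/s) (velocity of joint flap below -4 rad/s).
It fails at once if the case is shoved more than 20 mm, lifted or tipped (more than 0.1 rad) (distance of case from where it was at the start of the episode above 0.02 m or angle between case's own z axis and vertical above 0.1 rad).
It fails at once if a bystander is lifted, carried, pushed more than 30 mm or knocked over (distance of any of tube_rack, logger, single_tube, specimen_jar, sanitiser, marker from where it was at the start of the episode above 0.03 m or angle between any of tube_rack, logger, single_tube, specimen_jar, sanitiser, marker's own z axis and vertical above 0.4 rad).
It also fails if it takes over 64 s, if anything falls off the work surface, if the arm or the gripper's body presses on something with over 40 N, if the wrist force passes 120 N, or if a joint passes its speed limit or range.

ROBOT

A 6-joint arm with a two-finger parallel gripper is mounted at the origin on the work surface. World frame = base frame: x ahead of the robot, y to its left, z up, the work surface at z = 0. Lengths are in m, angles in rad, forces in N, time in s.
With the tool pointing down it reaches from about 0.325 to 0.875 m from the base axis. Payload 4.4 kg.
Tool frame: the origin (TCP) lies between the finger pads; the fingertips stand 25 mm ahead of it and the grasp point (between the pads) lies 6 mm ahead of it; z points along the fingers, y is the line along which they close (so a half turn about z gives the same grasp; the last joint's range is limited). The gripper opens to 85 mm and grips with 20 to 120 N. Pads are 22 mm wide; open, the fingers measure 114 mm over their backs; the gripper's body (76 mm by 85 mm) begins 54 mm behind the grasp point. The pads swing forward as they close: fully open they stand 13 mm farther back than shut.
Start: joints at [-1.438, 0.207, 1.542, -0, 1.393, -0.15], TCP at [0.16, -0.552, 0.256] pointing down, gripper open.
Joint ranges: [-2.73, 2.73], [-0.86, 2.22], [0.23, 2.46], [-1.11, 4.25], [0.08, 2.63], [-2.82, 2.82]. Speed limits (rad/s): [2.79, 2.79, 3.14, 3.14, 3.14, 3.14].

INTERFACE

Orientations are given as a unit quaternion [x, y, z, w].
In Python, from bench import monitor, snapshot, camera_params, ticket gives the robot as it stands.
- The arm moves only by the tool apply_moves, never from a script. Its argument "commands" is one flat list of numbers, 7 for each row, row after row: the shift along the tool's x, y, z in m, then the turn, a rotation vector about the tool's x, y, z in degrees, then the finger opening in m, from 0 to 0.0854. In form: [dx, dy, dz, rx, ry, rz, gripper, dx, dy, dz, rx, ry, rz, gripper, ...]. A call has 1 to 8 rows; each row shifts and turns the commanded pose from where the row before left it, along the tool's axes as they then stand; what a row does not reach is not made up. A row lasts 1/10 s, in which the tool goes at most 50 mm and 8.59 degrees, less where a joint would pass 70% of its speed; a pose out of reach is approached as far as the arm can. A call with a gripper value outside its range is refused whole. The fingers move at their own pace and stop on an object; "force" is the grip in N (left out, the last holds). Time passes only in rows, so rows that do not move let the fingers close. It gives the time, the measured TCP pose, the force, the opening and the grip force at its end, in the units of the state.
- monitor.observe(): the state, without advancing time (a new reading comes with each control period).
- snapshot(name): name is "scene" or "top"; returns the picture (384x512x3 uint8, red, green, blue); there is no depth.
- camera_params(name): a dict with "fx", "fy", "cx", "cy" (pixels), "rvec" (rotation vector, rad) and "tvec" (3), from world to camera coordinates, as OpenCV has them. Camera axes: x right, y down, z forward; pixel columns grow to the right and rows downward; lengths in m; the calibration is good to about 2 mm. A picture is of the moment at which its call begins. camera_params takes no time and is no camera call.
- ticket.hand_in(): hands the job in; it is judged then, once.
The state is a dict: "time": time; "q": joint angles; "dq": joint speeds; "joint_efforts": joint torques, N m; "position": TCP position; "eef_rot": TCP orientation; "contact_force": force on the tool from outside, world axes, zero at the start; "ft_torque": the same for the moment, N m; "opening": opening from 0.0 (shut) to 1.0 (fully open); "grip_force": force on a finger pad.
Only numpy, scipy, OpenCV 4.12 (cv2) and the standard library are available. Lean on these libraries where they do the work, as an engineer would, in place of code of your own. Each camera call takes 0.05 s, during which the arm holds its last target. There are 200 camera calls.

## Working session

There is one attempt and no reset: what is moved stays moved. The work goes in short steps, Python scripts to look and compute and a tool call to move; the robot and the scene stay as the last step left them, time stands still between calls to the robot, and variables do not carry over. Pictures are saved under pics/ and viewed, at most 13 in all, crops included, and the job is handed in when it is done.

Besides the shell and the picture viewer there is one more tool, called after "Emit:" in YAML: its name, and indented under it one key for each argument. apply_moves: Moves the arm, as the interface text tells. Its arguments: {"type":"object","properties":{"commands":{"type":"array","items":{"type":"number"}},"force":{"type":"number"}},"required":["commands"]}

```bash
mkdir -p pics; ls; python3 - <<'E'
from bench import monitor,snapshot,camera_params
import cv2
for n in("scene","top"):
    cv2.imwrite(f"pics/{n}0.png",cv2.resize(snapshot(n)[:,:,::-1],(800,600),interpolation=cv2.INTER_CUBIC)); print(n,camera_params(n))
print(monitor.observe())
E
```

```text
pics
scene {'fx': 385.0047734059924, 'fy': 385.0047734059924, 'cx': 263.89680823573514, 'cy': 191.21311453511703, 'rvec': array([ 2.1620663 ,  1.05748376, -0.44585514]), 'tvec': array([-0.32122082, -0.22466319,  1.49583   ])}
top {'fx': 350.25874475684674, 'fy': 350.25874475684674, 'cx': 254.43787914543154, 'cy': 191.3508490894281, 'rvec': array([ 2.11470039, -2.14626305,  0.1936663 ]), 'tvec': array([-0.00488498,  0.56956481,  1.31014134])}
{'time': 0.1, 'q': array([-1.43848574e+00,  2.07370475e-01,  1.54279905e+00,  1.47349890e-06,
        1.39347207e+00, -1.50490238e-01]), 'dq': array([-0.00039794, -0.00173529, -0.00399233, -0.00087932, -0.0002507 ,
        0.00081913]), 'joint_efforts': array([-9.64002902e-04, -3.84095693e+01, -2.92550468e+01, -3.77577562e-04,
        4.92224077e-03, -7.95591092e-06]), 'position': array([ 0.16036426, -0.55154277,  0.25522725]), 'eef_rot': array([ 9.90019107e-01,  1.40929482e-01,  1.00371605e-05, -1.02442105e-03]), 'contact_force': array([-0.72770269, -0.58657877,  0.27220905]), 'ft_torque': array([ 0.0129477 , -0.00368467,  0.00404267]), 'grip_force': 0.0, 'opening': 1.0010516315133309}
```

View pics/scene0.png

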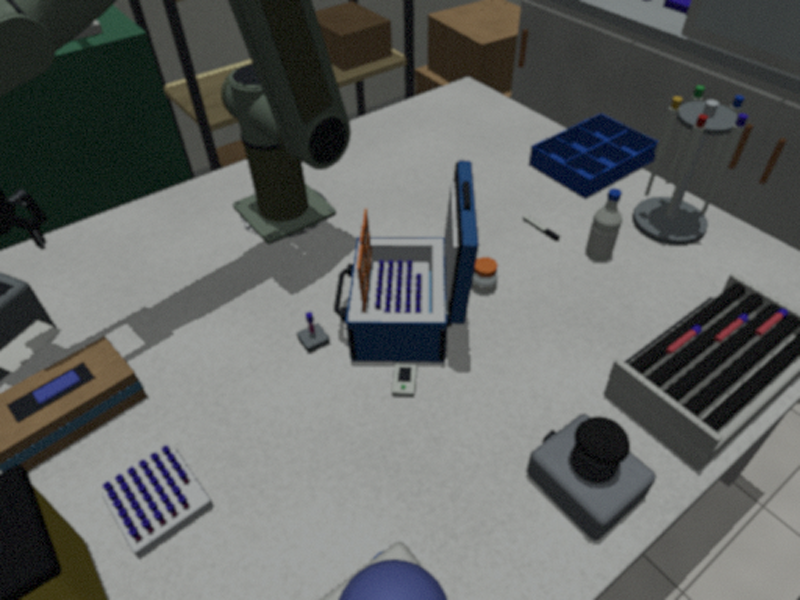

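View pics/top0.png

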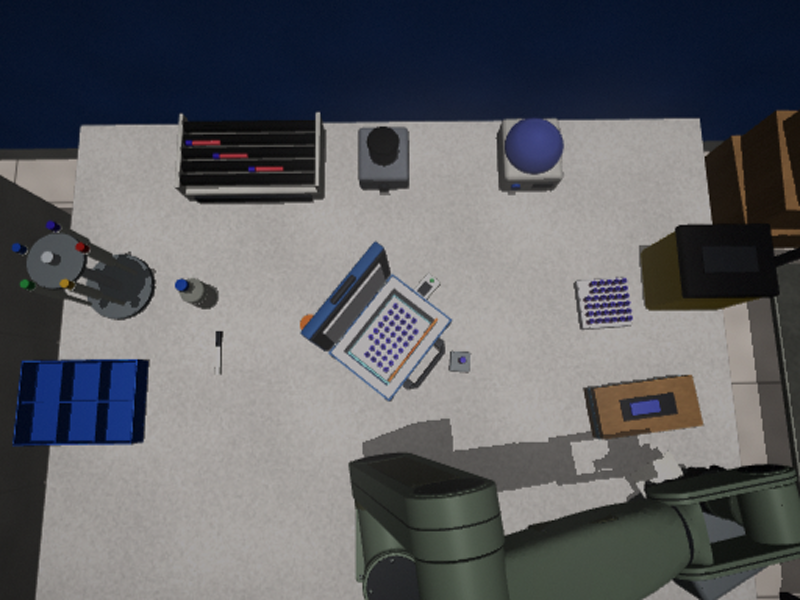

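The scene view shows the flap standing (orange, ~365,260) and the lid standing (~463,240). The top view shows the case centred near (390,338), with the lid on the upper left, the handle at (425,363) and the logger, tube and jar close by. I'll enlarge the case region.

```bash
cat > h.py <<'E'
import numpy as np,cv2
from bench import monitor,snapshot,camera_params
def cam(n):
    c=camera_params(n);R=cv2.Rodrigues(c['rvec'])[0];return c,R,-R.T@c['tvec']
def ray(n,uv,z):
    c,R,o=cam(n);d=R.T@np.array([(uv[0]-c['cx'])/c['fx'],(uv[1]-c['cy'])/c['fy'],1]);return o+d*(z-o[2])/d[2]
def proj(n,p):
    c,R,o=cam(n);q=R@np.array(p)+c['tvec'];return np.array([c['fx']*q[0]/q[2]+c['cx'],c['fy']*q[1]/q[2]+c['cy']])
def crop(n,u,v,w,h,k,f):
    im=snapshot(n)[v:v+h,u:u+w,::-1];cv2.imwrite(f,cv2.resize(im,None,fx=k,fy=k,interpolation=cv2.INTER_CUBIC))
E
python3 - <<'E'
from h import *
crop("top",190,150,114,110,5,"pics/t1.png")
crop("scene",205,95,120,150,4,"pics/s1.png")
E
```

```text
(no output)
```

View pics/t1.png

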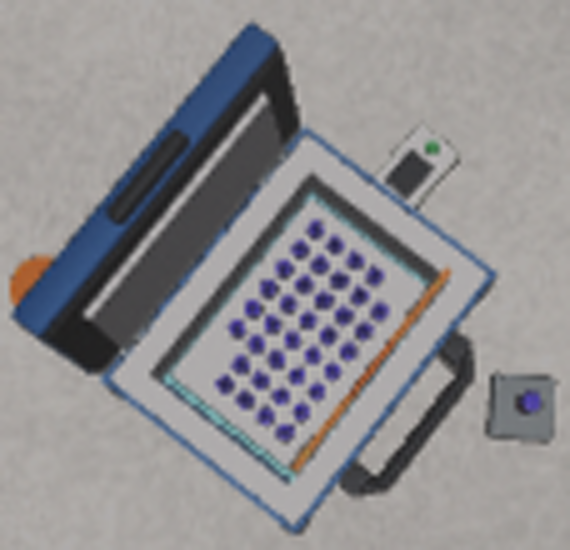

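View pics/s1.png

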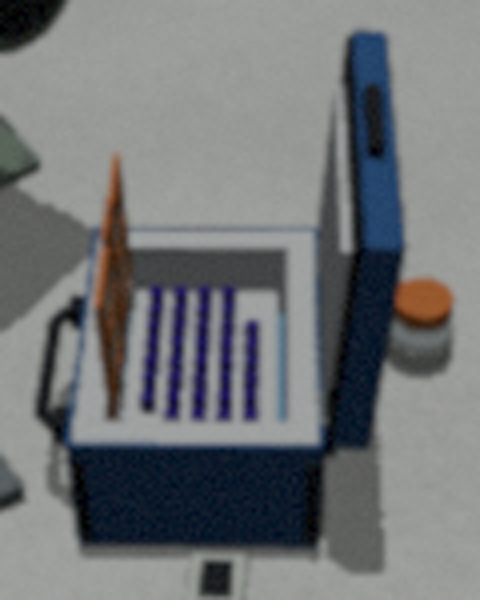

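Top crop: rim corners at (307,130), (495,275), (297,530) and (107,378). The flap's upper edge runs (449,272)-(296,467), and the lid's free edge spans outer (253,25)-(15,315) and inner (278,45)-(42,335). In the scene crop the flap and lid are both standing.

```bash
python3 - <<'E'
from h import *
t=lambda u,v,z:ray("top",(190+(u+.5)/5-.5,150+(v+.5)/5-.5),z)
P=np.array([t(*p,.115) for p in[(307,130),(495,275),(297,530),(107,378)]]);print(P)
for i in range(4):print(np.linalg.norm(P[i]-P[(i+1)%4]))
c=P.mean(0)
y=(P[0]+P[3]-P[1]-P[2]);y/=np.linalg.norm(y);x=P[0]+P[1]-P[2]-P[3];x/=np.linalg.norm(x)
a1=np.arctan2(x[1],x[0]);a2=np.arctan2(-y[0],y[1]);print(c,a1,a2)
a=(a1+a2)/2;ex=np.array([np.cos(a),np.sin(a),0]);ey=np.array([-np.sin(a),np.cos(a),0])
o=c*[1,1,0]; np.save("case.npy",[*o,a])
W=lambda X,Y,Z:o+ex*X/1000+ey*Y/1000+[0,0,Z/1000]
# flap: top edge in case frame at assumed heights; candidate angle
loc=lambda p:((p-o)@ex*1000,(p-o)@ey*1000,p[2]*1000)
for th in(1.45,1.57,1.7,1.8):
    z=98.5+115*np.sin(th)
    print('flap',th,-60+115*np.cos(th),[np.round(loc(t(*p,z/1000))) for p in[(449,272),(296,467)]])
for th in(1.4,1.57,1.7,1.8,1.95):
    z=115+185*np.sin(th)+30*np.cos(th)
    print('lid outer',th,92-185*np.cos(th)+30*np.sin(th),[np.round(loc(t(*p,z/1000))) for p in[(253,25),(15,315)]])
# scene check: lid end
for th in(1.4,1.57,1.7,1.8,1.95):
    q=[(proj("scene",W(X,92-185*np.cos(th)+30*np.sin(th),115+185*np.sin(th)+30*np.cos(th)))-[205,95])*4 for X in(-122,122)];print(th,np.round(q))
for n,uv,z in[("top",(459,361),.078)]:print(loc(ray(n,(uv[0]*.64,uv[1]*.64),z)))
E
```

```text
[[ 0.61773785 -0.00105259  0.115     ]
 [ 0.50662108 -0.13773694  0.115     ]
 [ 0.32450757  0.01001781  0.115     ]
 [ 0.43524525  0.14675317  0.115     ]]
0.17615205847360907
0.2345139562657981
0.1759528151745189
0.2348405698075329
[0.47102794 0.00449536 0.115     ] -0.6811888822530936 -0.6816573630290711
flap 1.45 -46.142181522752836 [array([ 83., -63., 213.]), array([-84., -63., 213.])]
flap 1.57 -59.90842242826567 [array([ 83., -63., 213.]), array([-84., -63., 213.])]
flap 1.7 -74.81711684398533 [array([ 83., -63., 213.]), array([-84., -63., 213.])]
flap 1.8 -86.12824088970501 [array([ 83., -63., 210.]), array([-84., -63., 210.])]
lid outer 1.4 90.11957046310921 [array([118., 131., 302.]), array([-120.,  131.,  302.])]
lid outer 1.57 121.8526700464694 [array([118., 131., 300.]), array([-121.,  131.,  300.])]
lid outer 1.7 145.5861757582461 [array([119., 133., 295.]), array([-121.,  132.,  295.])]
lid outer 1.8 163.24781644456698 [array([121., 134., 288.]), array([-121.,  134.,  288.])]
lid outer 1.95 188.35224525010415 [array([123., 137., 276.]), array([-121.,  136.,  276.])]
1.4 [[320.  19.]
 [326. 238.]]
1.57 [[365.  22.]
 [379. 241.]]
1.7 [[397.  29.]
 [417. 249.]]
1.8 [[421.  36.]
 [446. 257.]]
1.95 [[455.  52.]
 [485. 273.]]
(np.float64(56.235794677128446), np.float64(-163.10034707532571), np.float64(78.00000000000007))
```

Pose found: case at about (0.471, 0.0045), yaw -39.0°, flap about 1.58 and lid about 1.62. I'll turn the tool so its x = case y and its y = case x, fingers shut, then move up behind the flap.

Emit:
apply_moves:
  commands: [0, 0, 0, 0, 0, -6.95, 0, 0, 0, 0, 0, 0, -6.95, 0, 0, 0, 0, 0, 0, -6.95, 0, 0, 0, 0, 0, 0, -6.95, 0, 0, 0, 0, 0, 0, -6.95, 0, 0.044, -0.009, 0, 0, 0, 0, 0, 0.044, -0.009, 0, 0, 0, 0, 0, 0.044, -0.009, 0, 0, 0, 0, 0]
  force: 20

```text
time: 1.0
position: [0.2229, -0.4312, 0.2558]
eef_rot: [0.903, 0.43, 0.0, -0.0]
contact_force: [0.5, -0.1, 0.5]
opening: 0.003
grip_force: 0.0
```

Emit:
apply_moves:
  commands: [0.044, -0.009, 0, 0, 0, 0, 0, 0.044, -0.009, 0, 0, 0, 0, 0, 0.044, -0.009, 0, 0, 0, 0, 0, 0.044, -0.009, 0, 0, 0, 0, 0, 0.044, -0.009, 0, 0, 0, 0, 0, 0.044, -0.009, 0, 0, 0, 0, 0, 0.044, -0.009, 0, 0, 0, 0, 0, 0.03, -0.009, 0, 0, 0, 0, 0]

```text
time: 1.8
position: [0.3803, -0.1224, 0.2564]
eef_rot: [0.902, 0.431, 0.0, 0.0]
contact_force: [0.3, -0.3, -0.5]
opening: -0.002
grip_force: 0.0
```

```bash
cat >> h.py <<'E'
def st():
    s=monitor.observe();*o,a=np.load("case.npy");d=s['position']-np.array(o)
    ex=np.array([np.cos(a),np.sin(a),0]);ey=np.array([-np.sin(a),np.cos(a),0])
    from scipy.spatial.transform import Rotation as R
    M=R.from_quat(s['eef_rot']).as_matrix();f=s['contact_force']
    print('t',round(s['time'],2),'case mm',np.round([d@ex*1e3,d@ey*1e3,d[2]*1e3],1),'F',np.round([f@ex,f@ey,f[2]],1),'toolx.ey',np.round([M[:,0]@ey,M[:,0]@ex,M[:,2]@ex,M[:,2]@ey],3),'op',round(s['opening'],2))
E
python3 - <<'E'
from h import *
st()
crop("scene",165,55,160,190,3,"pics/s2.png")
E
```

```text
t 1.8 case mm [   9.5 -155.7  256.4] F [ 0.4 -0.1 -0.5] toolx.ey [ 1.    -0.002  0.     0.001] op -0.0
```

View pics/s2.png

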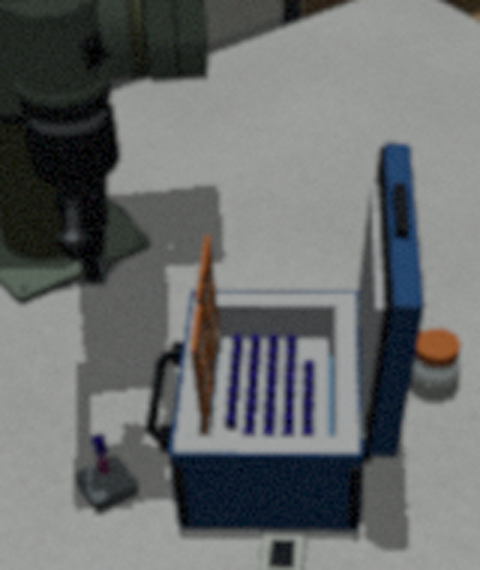

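The gripper is at left (95,280) and the flap edge is at (207,240), but a wrist link sticks out towards the lid side at (205,60). I'll check that clearance in the top view.

```bash
python3 - <<'E'
from h import *
crop("top",170,140,150,190,3,"pics/t2.png")
*o,a=np.load("case.npy");print(o,a,monitor.observe()['q'])
E
```

```text
[np.float64(0.47102793905829665), np.float64(0.00449535985320592), np.float64(0.0)] -0.6814231226410823 [-5.28028689e-01 -1.86899372e-01  1.93899637e+00  1.30232933e-03
  1.38996146e+00  1.47253726e-01]
```

View pics/t2.png

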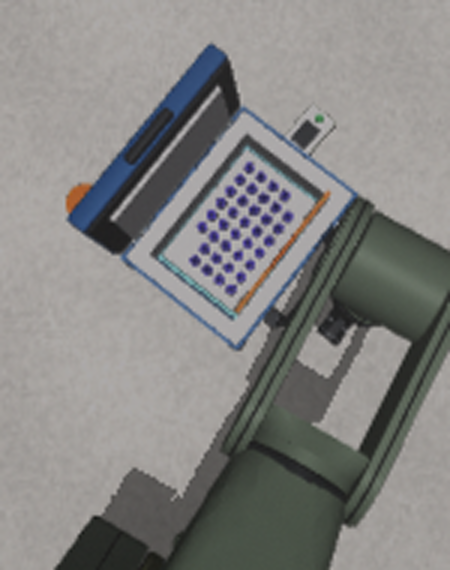

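The top view shows a forearm fork around the wrist, its left plate ending at crop (365,205). I'll work out how high and how far towards +y it reaches.

```bash
python3 - <<'E'
from h import *
*o,a=np.load("case.npy");o=np.array(o)
ex=np.array([np.cos(a),np.sin(a),0]);ey=np.array([-np.sin(a),np.cos(a),0])
for z in(.38,.42,.46,.5,.55):
    for n,uv in[("top",(170+365/3,140+203/3)),("top",(170+355/3,140+200/3)),("top",(170+225/3,140+440/3)),("scene",(165+207/3,55+75/3)),("scene",(165+205/3,55+5/3)),("scene",(165+120/3,55+80/3))]:
        p=ray(n,uv,z)-o;print(n,z,np.round([p@ex*1e3,p@ey*1e3]),end=' | ')
    print()
E
```

```text
top 0.38 [  70. -102.] | top 0.38 [ 66. -93.] | top 0.38 [-188. -134.] | scene 0.38 [-93. -49.] | scene 0.38 [-227.  -62.] | scene 0.38 [ -83. -126.] | 
top 0.42 [  63. -102.] | top 0.42 [ 59. -93.] | top 0.42 [-185. -133.] | scene 0.42 [-21. -41.] | scene 0.42 [-145.  -53.] | scene 0.42 [ -12. -112.] | 
top 0.46 [  56. -102.] | top 0.46 [ 53. -93.] | top 0.46 [-181. -131.] | scene 0.46 [ 51. -33.] | scene 0.46 [-63. -44.] | scene 0.46 [ 59. -98.] | 
top 0.5 [  49. -102.] | top 0.5 [ 46. -94.] | top 0.5 [-178. -130.] | scene 0.5 [122. -25.] | scene 0.5 [ 19. -34.] | scene 0.5 [129. -84.] | 
top 0.55 [  41. -102.] | top 0.55 [ 38. -94.] | top 0.55 [-174. -128.] | scene 0.55 [212. -15.] | scene 0.55 [121. -23.] | scene 0.55 [218. -66.] |
```

```bash
python3 - <<'E'
from h import *
st()
p=monitor.observe()['position'];d=np.array([0,0,.025])
print((proj("scene",p-d)-[165,55])*3,(proj("top",p-d)-[170,140])*3)
E
```

```text
t 1.9 case mm [   9.  -155.1  256.1] F [ 0.4 -0.   0. ] toolx.ey [ 1.    -0.006 -0.001  0.001] op -0.0
[ 94.258523   276.90221032] [355.26350713 293.60116424]
```

```bash
python3 - <<'E'
from h import *
*o,a=np.load("case.npy");o=np.array(o)
ex=np.array([np.cos(a),np.sin(a),0]);ey=np.array([-np.sin(a),np.cos(a),0])
for p in[(9,-155,300),(9,-155,460),(9,-100,460),(56,-100,460),(-180,-130,460),(-180,-130,600),(9,-30,460)]:
    w=o+ex*p[0]/1e3+ey*p[1]/1e3+[0,0,p[2]/1e3]
    print(p,np.round((proj("scene",w)-[165,55])*3),np.round((proj("top",w)-[170,140])*3))
print(cam("top")[2],cam("scene")[2])
for n in("scene","top"):
  im=snapshot(n)[:,:,::-1];cv2.imwrite(f"pics/{n}3.png",im)
v=np.hstack([cv2.imread("pics/scene3.png")[0:240,120:340],cv2.imread("pics/top3.png")[140:380,150:330]])
cv2.imwrite("pics/b3.png",cv2.resize(v,None,fx=2,fy=2,interpolation=cv2.INTER_CUBIC))
E
```

```text
(9, -155, 300) [ 84. 216.] [362. 290.]
(9, -155, 460) [56. 47.] [381. 282.]
(9, -100, 460) [126.  48.] [331. 243.]
(56, -100, 460) [118.  78.] [363. 202.]
(-180, -130, 460) [119. -56.] [225. 438.]
(-180, -130, 600) [  99. -226.] [220. 455.]
(9, -30, 460) [215.  48.] [269. 195.]
[ 0.32957682 -0.0059982   1.39005086] [ 1.16072529 -0.48102471  0.90138548]
```

View pics/b3.png

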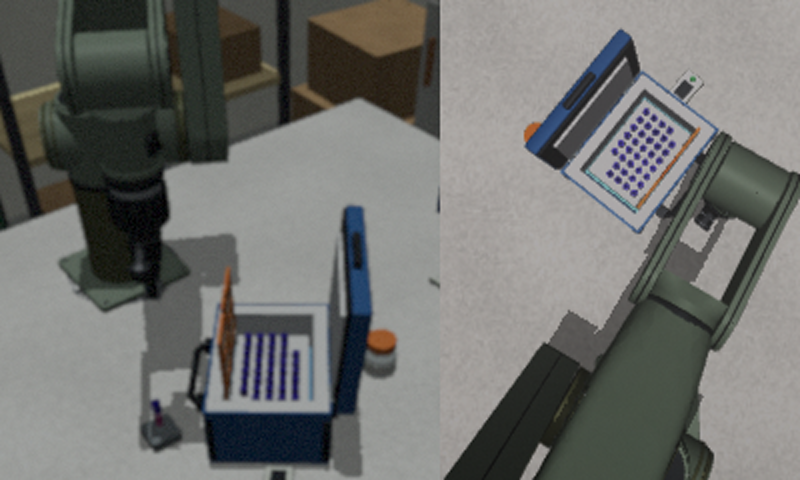

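The dark bar in the scene view, left panel (180-225, 0-160), is an arm link back near the base, so it isn't close to the lid. I'll tilt the tool back 16° to keep the wrist clear of the lid, then work out the flap path.

```bash
cat > fp.py <<'E'
import numpy as np
t=np.radians(16);c,s=np.cos(t),np.sin(t)
F=np.array([25*s+11*c,-25*c+11*s]);B=np.array([25*s-11*c,-25*c-11*s])
def surf(th,r): return np.array([-60+r*np.cos(th)-2.5*np.sin(th),98.5+r*np.sin(th)+2.5*np.cos(th)])
P=[]
for th in np.append(np.linspace(1.58,0,21),-.03):
    P.append(surf(th,95)-F if th>t else surf(th,74)-B)
P=np.array(P)
print(np.round(P,1))
D=np.diff(P,axis=0);print(np.round(np.c_[D@[c,s],D@[s,-c]],1).tolist())
E
python3 fp.py
```

```text
[[-80.8 214.5]
 [-73.3 214.4]
 [-65.9 213.8]
 [-58.4 212.6]
 [-51.2 210.8]
 [-44.  208.5]
 [-37.1 205.5]
 [-30.5 202.1]
 [-24.1 198.1]
 [-18.  193.7]
 [-12.4 188.7]
 [ -7.1 183.4]
 [ -2.3 177.6]
 [  2.1 171.5]
 [  5.9 165.1]
 [  9.3 158.4]
 [ 12.1 151.4]
 [ 15.  145.4]
 [ 16.4 139.7]
 [ 17.3 133.9]
 [ 17.7 128.1]
 [ 17.7 125.8]]
[[7.2, 2.1], [7.0, 2.7], [6.8, 3.2], [6.5, 3.7], [6.2, 4.2], [5.8, 4.7], [5.5, 5.2], [5.0, 5.6], [4.6, 5.9], [4.1, 6.3], [3.6, 6.6], [3.1, 6.9], [2.5, 7.1], [1.9, 7.3], [1.4, 7.4], [0.8, 7.5], [1.2, 6.6], [-0.3, 5.8], [-0.7, 5.8], [-1.2, 5.7], [-0.6, 2.1]]
```

Emit:
apply_moves:
  commands: [0, 0, 0, 0, 8, 0, 0, 0, -0.009, 0, 0, 8, 0, 0, 0.02, 0, 0.006, 0, 0, 0, 0, 0.02, 0, 0.006, 0, 0, 0, 0, 0, 0, 0, 0, 0, 0, 0]

```text
time: 2.5
position: [0.3988, -0.0877, 0.2557]
eef_rot: [0.894, 0.425, 0.126, -0.06]
contact_force: [-0.5, -0.4, -0.1]
opening: 0.002
grip_force: 0.0
```

```bash
python3 -c "
from h import *
st()"
```

```text
t 2.5 case mm [   2.  -117.1  255.7] F [-0.1 -0.6 -0.1] toolx.ey [0.961 0.002 0.001 0.276] op 0.0
```

Emit:
apply_moves:
  commands: [0.005, -0.001, 0.0156, 0, 0, 0, 0, 0.005, -0.001, 0.0156, 0, 0, 0, 0, 0.0046, 0, 0.0157, 0, 0, 0, 0, 0, 0, 0, 0, 0, 0, 0, 0.0043, 0, 0.0013, 0, 0, 0, 0, 0.0043, 0, 0.0012, 0, 0, 0, 0, 0.0072, 0, 0.0021, 0, 0, 0, 0, 0.007, 0, 0.0027, 0, 0, 0, 0]

```text
time: 3.3
position: [0.4303, -0.046, 0.2148]
eef_rot: [0.894, 0.426, 0.126, -0.059]
contact_force: [0.3, -0.2, 0.9]
opening: -0.001
grip_force: 0.3
```

Emit:
apply_moves:
  commands: [0.0068, 0, 0.0032, 0, 0, 0, 0, 0.0065, 0, 0.0037, 0, 0, 0, 0, 0.0062, 0, 0.0042, 0, 0, 0, 0, 0.0058, 0, 0.0047, 0, 0, 0, 0]

```text
time: 3.7
position: [0.4479, -0.023, 0.2056]
eef_rot: [0.894, 0.426, 0.126, -0.06]
contact_force: [-0.9, 0.1, 0.7]
opening: -0.0
grip_force: 0.2
```

```bash
python3 -c "
from h import *
st()
v=np.hstack([snapshot('scene')[60:250,150:330],snapshot('top')[130:320,170:330]])[:,:,::-1]
cv2.imwrite('pics/b4.png',cv2.resize(v,None,fx=2.3,fy=2.3,interpolation=cv2.INTER_CUBIC))"
```

```text
t 3.7 case mm [ -0.7 -35.9 205.6] F [-0.7 -0.5  0.7] toolx.ey [ 0.961 -0.    -0.     0.276] op -0.0
```

View pics/b4.png

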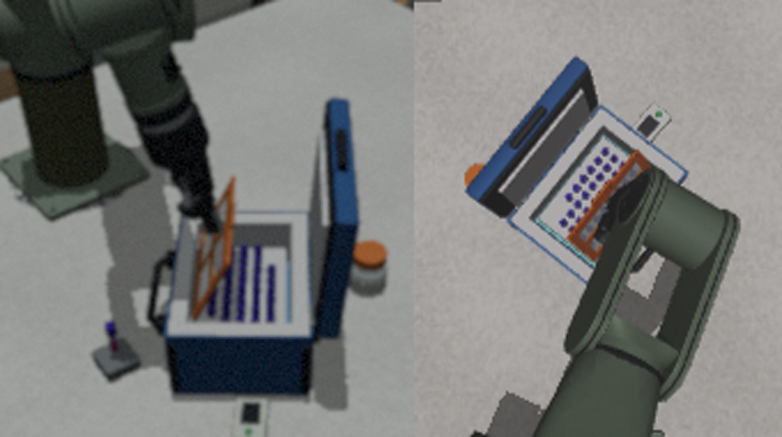

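The flap is tilting under the fingers as planned, with its edge now at (233,180) in the left panel. The wrist is well clear of the lid and the case hasn't moved, so I'll continue.

Emit:
apply_moves:
  commands: [0.0055, 0, 0.0052, 0, 0, 0, 0, 0.005, 0, 0.0056, 0, 0, 0, 0, 0.0046, 0, 0.0059, 0, 0, 0, 0, 0.0041, 0, 0.0063, 0, 0, 0, 0, 0.0036, 0, 0.0066, 0, 0, 0, 0, 0.0031, 0, 0.0069, 0, 0, 0, 0, 0.0025, 0, 0.0071, 0, 0, 0, 0, 0.0019, 0, 0.0073, 0, 0, 0, 0]

```text
time: 4.6
position: [0.4749, 0.0102, 0.1646]
eef_rot: [0.894, 0.426, 0.126, -0.06]
contact_force: [0.5, -0.3, 1.1]
opening: 0.003
grip_force: 0.1
```

Emit:
apply_moves:
  commands: [0.0014, 0, 0.0074, 0, 0, 0, 0, 0.0008, 0, 0.0075, 0, 0, 0, 0, 0.0012, 0, 0.0066, 0, 0, 0, 0, -0.0003, 0, 0.0058, 0, 0, 0, 0, -0.0007, 0, 0.0058, 0, 0, 0, 0, -0.0012, 0, 0.0045, 0, 0, 0, 0, 0, 0, 0, 0, 0, 0, 0]

```text
time: 5.3
position: [0.4814, 0.0189, 0.1285]
eef_rot: [0.894, 0.426, 0.125, -0.06]
contact_force: [-0.6, 0.5, 0.7]
opening: -0.001
grip_force: 0.0
```

```bash
python3 -c "
from h import *
st()"
```

```text
t 5.3 case mm [ -1.   17.7 128.5] F [-0.7  0.   0.7] toolx.ey [ 0.961  0.001 -0.001  0.275] op -0.0
```

Emit:
apply_moves:
  commands: [-0.0003, 0, 0.001, 0, 0, 0, 0, -0.0003, 0, 0.001, 0, 0, 0, 0, 0, 0, 0, 0, 0, 0, 0]

```text
time: 5.6
position: [0.4821, 0.0187, 0.1274]
eef_rot: [0.894, 0.426, 0.126, -0.06]
contact_force: [0.2, 0.3, 0.5]
opening: 0.003
grip_force: 0.0
```

Emit:
apply_moves:
  commands: [-0.0003, 0, 0.001, 0, 0, 0, 0, -0.0003, 0, 0.001, 0, 0, 0, 0, 0, 0, 0, 0, 0, 0, 0]

```text
time: 5.9
position: [0.4824, 0.0187, 0.1267]
eef_rot: [0.894, 0.426, 0.126, -0.06]
contact_force: [-4.8, -0.5, 9.7]
opening: -0.001
grip_force: 5.3
```

Contact is firm at 9.7 N upward with the tip at flap level, so the flap is flat on the caps. Next, hold briefly and rise straight up.

Emit:
apply_moves:
  commands: [0, 0, 0, 0, 0, 0, 0, 0, 0, 0, 0, 0, 0, 0, 0.003, 0, -0.0096, 0, 0, 0, 0, 0.0083, 0, -0.0288, 0, 0, 0, 0, 0.011, 0, -0.0384, 0, 0, 0, 0, 0.011, 0, -0.0384, 0, 0, 0, 0, 0.011, 0, -0.0384, 0, 0, 0, 0, 0.011, 0, -0.0384, 0, 0, 0, 0]

```text
time: 6.7
position: [0.4818, 0.0191, 0.3271]
eef_rot: [0.894, 0.426, 0.126, -0.06]
contact_force: [0.6, 0.7, -0.6]
opening: -0.002
grip_force: 0.0
```

Emit:
apply_moves:
  commands: [0.011, 0, -0.0384, 0, 0, 0, 0, 0.003, 0, -0.01, 0, 0, 0, 0, 0, 0, 0, 0, 0, 0, 0]

```text
time: 7.0
position: [0.4831, 0.0188, 0.3781]
eef_rot: [0.894, 0.426, 0.128, -0.058]
contact_force: [0.8, -0.0, -0.9]
opening: -0.004
grip_force: 0.0
```

```bash
python3 -c "
from h import *
st()
v=np.hstack([snapshot('scene')[10:250,150:330],snapshot('top')[100:340,150:330]])[:,:,::-1]
cv2.imwrite('pics/b5.png',cv2.resize(v,None,fx=2.2,fy=2.2,interpolation=cv2.INTER_CUBIC))"
```

```text
t 7.0 case mm [  0.4  18.7 378.1] F [ 0.6  0.5 -0.9] toolx.ey [ 0.961 -0.001  0.005  0.278] op -0.0
```

View pics/b5.png

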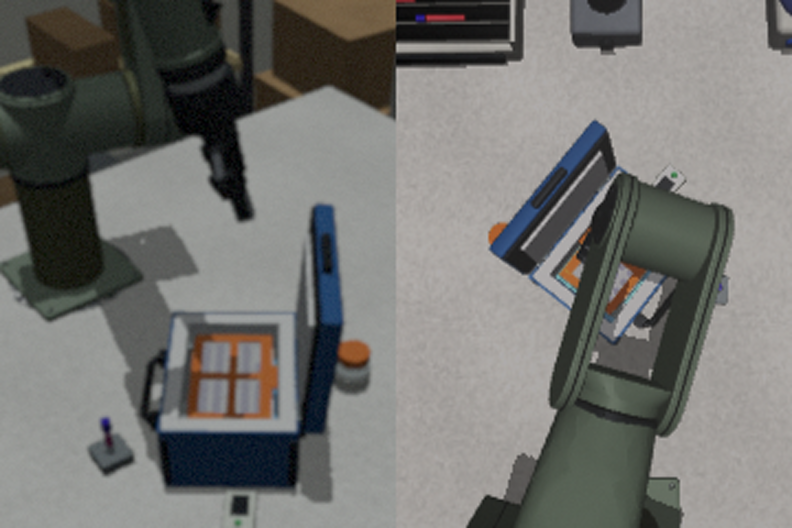

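The flap lies flat and clear in the left panel at (235,375), and the lid still stands. Next I go over the top of the lid to its outer side.

Emit:
apply_moves:
  commands: [0, 0, 0, 0, -8, 0, 0, 0, 0, 0, 0, -8, 0, 0, 0.0365, 0, 0, 0, 0, 0, 0, 0.0365, 0, 0, 0, 0, 0, 0, 0.0365, 0, 0, 0, 0, 0, 0, 0.0365, 0, 0, 0, 0, 0, 0, 0, 0, 0, 0, 0, 0, 0, 0, 0, 0, 0, 0, 0, 0]

```text
time: 7.9
position: [0.5732, 0.1328, 0.3719]
eef_rot: [0.902, 0.431, -0.003, -0.001]
contact_force: [-0.5, 0.5, -0.0]
opening: -0.003
grip_force: 0.0
```

```bash
python3 -c "
from h import *
st()
P=[]
for th in np.append(np.linspace(1.62,0,28),[-.02]):
    r=165
    P.append([92-r*np.cos(th)+32*np.sin(th)+11,115+r*np.sin(th)+32*np.cos(th)+25])
P=np.array(P);print(np.round(P,1).tolist());D=np.diff(P,axis=0)/1e3;print(np.round(np.c_[D[:,0],-D[:,1]],4).tolist())"
```

```text
t 7.9 case mm [ -1.4 164.  371.9] F [-0.7  0.1 -0. ] toolx.ey [ 1.    -0.001 -0.004 -0.005] op -0.0
[[143.1, 303.2], [133.2, 305.3], [123.2, 306.9], [113.2, 307.8], [103.1, 308.1], [93.0, 307.8], [83.0, 306.9], [73.0, 305.4], [63.2, 303.3], [53.5, 300.6], [43.9, 297.3], [34.6, 293.5], [25.5, 289.1], [16.7, 284.2], [8.2, 278.8], [0.1, 272.9], [-7.7, 266.4], [-15.1, 259.6], [-22.1, 252.3], [-28.6, 244.6], [-34.6, 236.5], [-40.2, 228.1], [-45.2, 219.3], [-49.7, 210.3], [-53.6, 201.0], [-57.0, 191.5], [-59.8, 181.8], [-62.0, 172.0], [-62.6, 168.7]]
[[-0.0099, -0.0021], [-0.01, -0.0015], [-0.01, -0.0009], [-0.0101, -0.0003], [-0.0101, 0.0003], [-0.01, 0.0009], [-0.01, 0.0015], [-0.0099, 0.0021], [-0.0097, 0.0027], [-0.0095, 0.0033], [-0.0093, 0.0038], [-0.0091, 0.0044], [-0.0088, 0.0049], [-0.0085, 0.0054], [-0.0082, 0.0059], [-0.0078, 0.0064], [-0.0074, 0.0069], [-0.007, 0.0073], [-0.0065, 0.0077], [-0.006, 0.0081], [-0.0055, 0.0084], [-0.005, 0.0087], [-0.0045, 0.009], [-0.0039, 0.0093], [-0.0034, 0.0095], [-0.0028, 0.0097], [-0.0022, 0.0098], [-0.0006, 0.0033]]
```

Emit:
apply_moves:
  commands: [0, 0, 0.035, 0, 0, 0, 0, 0, 0, 0.034, 0, 0, 0, 0, 0, 0, 0, 0, 0, 0, 0, -0.007, 0, 0, 0, 0, 0, 0, -0.007, 0, 0, 0, 0, 0, 0, -0.007, 0, 0, 0, 0, 0, 0, -0.005, 0, -0.001, 0, 0, 0, 0, -0.005, 0, -0.001, 0, 0, 0, 0]

```text
time: 8.7
position: [0.5557, 0.1083, 0.3109]
eef_rot: [0.903, 0.43, 0.003, 0.001]
contact_force: [3.4, 3.0, 2.6]
opening: 0.001
grip_force: 1.8
```

Emit:
apply_moves:
  commands: [-0.01, 0, -0.0015, 0, 0, 0, 0, -0.01, 0, -0.0009, 0, 0, 0, 0]

```text
time: 8.9
position: [0.5422, 0.0924, 0.3119]
eef_rot: [0.903, 0.43, 0.001, 0.001]
contact_force: [2.6, 0.8, 3.2]
opening: 0.001
grip_force: 1.8
```

```bash
python3 -c "
from h import *
st()
v=np.hstack([snapshot('scene')[10:250,150:330],snapshot('top')[100:340,150:330]])[:,:,::-1]
cv2.imwrite('pics/b6.png',cv2.resize(v,None,fx=2.2,fy=2.2,interpolation=cv2.INTER_CUBIC))"
```

```text
t 8.9 case mm [-1.000e-01  1.131e+02  3.119e+02] F [1.5 2.2 3.2] toolx.ey [ 1.    -0.     0.002  0.001] op 0.0
```

View pics/b6.png

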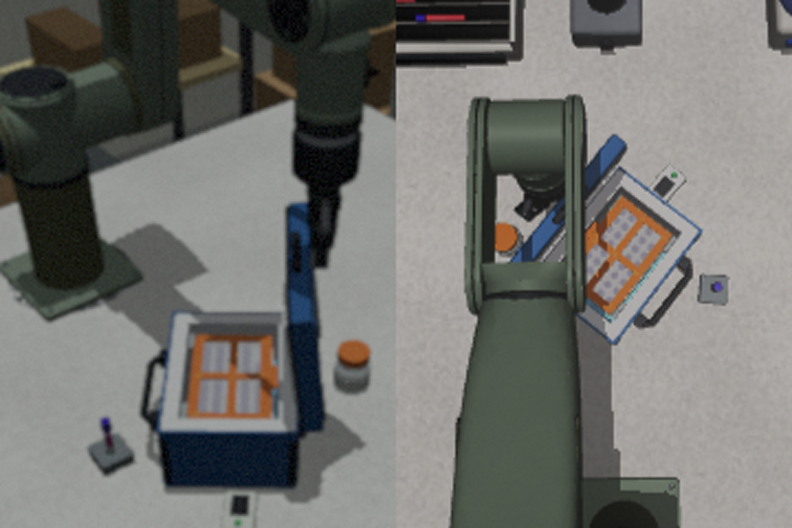

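The lid is leaning in under the fingers, the flap is still flat, and the case hasn't moved. I'll continue along the arc.

Emit:
apply_moves:
  commands: [-0.01, 0, 0.0007, 0, 0, 0, 0, -0.01, 0, 0.0013, 0, 0, 0, 0, -0.01, 0, 0.0019, 0, 0, 0, 0, -0.01, 0, 0.0025, 0, 0, 0, 0, -0.0099, 0, 0.0021, 0, 0, 0, 0, -0.0097, 0, 0.0027, 0, 0, 0, 0, -0.0095, 0, 0.0033, 0, 0, 0, 0, -0.0093, 0, 0.0038, 0, 0, 0, 0]

```text
time: 9.8
position: [0.492, 0.0312, 0.292]
eef_rot: [0.903, 0.43, -0.0, 0.0]
contact_force: [1.9, 0.6, 1.1]
opening: 0.001
grip_force: 1.2
```

```bash
python3 -c "
from h import *
st()"
```

```text
t 9.8 case mm [ -0.5  33.9 292. ] F [1.1 1.7 1.1] toolx.ey [ 1.  0. -0. -0.] op 0.0
```

Emit:
apply_moves:
  commands: [-0.0091, 0, 0.0044, 0, 0, 0, 0, -0.0088, 0, 0.0049, 0, 0, 0, 0, -0.0085, 0, 0.0054, 0, 0, 0, 0, -0.0082, 0, 0.0059, 0, 0, 0, 0, -0.0078, 0, 0.0064, 0, 0, 0, 0, -0.0074, 0, 0.0069, 0, 0, 0, 0, -0.007, 0, 0.0073, 0, 0, 0, 0, -0.0065, 0, 0.0077, 0, 0, 0, 0]

```text
time: 10.6
position: [0.4522, -0.0177, 0.243]
eef_rot: [0.903, 0.43, -0.0, 0.0]
contact_force: [0.9, -0.0, 0.9]
opening: 0.001
grip_force: 0.8
```

Emit:
apply_moves:
  commands: [-0.006, 0, 0.0081, 0, 0, 0, 0, -0.0055, 0, 0.0084, 0, 0, 0, 0, -0.005, 0, 0.0087, 0, 0, 0, 0, -0.0045, 0, 0.009, 0, 0, 0, 0, -0.0039, 0, 0.0093, 0, 0, 0, 0]

```text
time: 11.1
position: [0.4367, -0.0369, 0.1993]
eef_rot: [0.903, 0.43, -0.0, 0.0]
contact_force: [1.0, -1.1, 1.5]
opening: 0.0
grip_force: 0.8
```

```bash
python3 -c "
from h import *
st()"
```

```text
t 11.1 case mm [ -0.6 -53.8 199.3] F [ 1.5 -0.3  1.5] toolx.ey [ 1.  0. -0. -0.] op 0.0
```

Emit:
apply_moves:
  commands: [-0.0034, 0, 0.0075, 0, 0, 0, 0, -0.0028, 0, 0.0077, 0, 0, 0, 0, -0.002, 0, 0.0078, 0, 0, 0, 0, 0, 0, 0.003, 0, 0, 0, 0, 0, 0, 0.001, 0, 0, 0, 0, 0, 0, 0, 0, 0, 0, 0]

```text
time: 11.7
position: [0.4317, -0.0428, 0.1728]
eef_rot: [0.903, 0.43, -0.0, -0.0]
contact_force: [0.3, 0.8, 0.2]
opening: 0.0
grip_force: 0.0
```

Emit:
apply_moves:
  commands: [0, 0, 0.0015, 0, 0, 0, 0, 0, 0, 0.0015, 0, 0, 0, 0, 0, 0, 0, 0, 0, 0, 0]

```text
time: 12.0
position: [0.432, -0.0429, 0.1701]
eef_rot: [0.903, 0.43, 0.0, 0.0]
contact_force: [0.7, -0.2, -0.6]
opening: 0.002
grip_force: 0.1
```

Emit:
apply_moves:
  commands: [0, 0, 0.0015, 0, 0, 0, 0, 0, 0, 0, 0, 0, 0, 0]

```text
time: 12.2
position: [0.4321, -0.0429, 0.1699]
eef_rot: [0.903, 0.43, 0.0, 0.0]
contact_force: [-3.6, 1.0, 7.9]
opening: 0.004
grip_force: 4.5
```

Emit:
apply_moves:
  commands: [0, 0, 0.0015, 0, 0, 0, 0, 0, 0, 0, 0, 0, 0, 0]

```text
time: 12.4
position: [0.4322, -0.043, 0.1698]
eef_rot: [0.903, 0.43, -0.0, 0.0]
contact_force: [-7.9, 1.8, 19.2]
opening: -0.001
grip_force: 9.0
```

It's hard against the rim: 19 N with the tip at 145 mm, which is the lid's shut height. Now back off and check.

Emit:
apply_moves:
  commands: [0, 0, 0, 0, 0, 0, 0, 0, 0, 0, 0, 0, 0, 0, 0, 0, -0.005, 0, 0, 0, 0, 0, 0, -0.02, 0, 0, 0, 0, -0.03, 0, -0.03, 0, 0, 0, 0, -0.04, 0, -0.03, 0, 0, 0, 0, -0.04, 0, -0.02, 0, 0, 0, 0, 0, 0, 0, 0, 0, 0, 0]

```text
time: 13.2
position: [0.3625, -0.1321, 0.2755]
eef_rot: [0.904, 0.427, 0.001, 0.004]
contact_force: [0.9, -0.1, -0.3]
opening: -0.003
grip_force: 0.0
```

```bash
python3 -c "
from h import *
st()
v=np.hstack([snapshot('scene')[70:250,150:330],snapshot('top')[130:310,150:330]])[:,:,::-1]
cv2.imwrite('pics/b7.png',cv2.resize(v,None,fx=2.2,fy=2.2,interpolation=cv2.INTER_CUBIC))"
```

```text
t 13.2 case mm [   1.7 -174.4  275.5] F [ 0.7  0.5 -0.3] toolx.ey [ 1.     0.006  0.008 -0.001] op -0.0
```

View pics/b7.png

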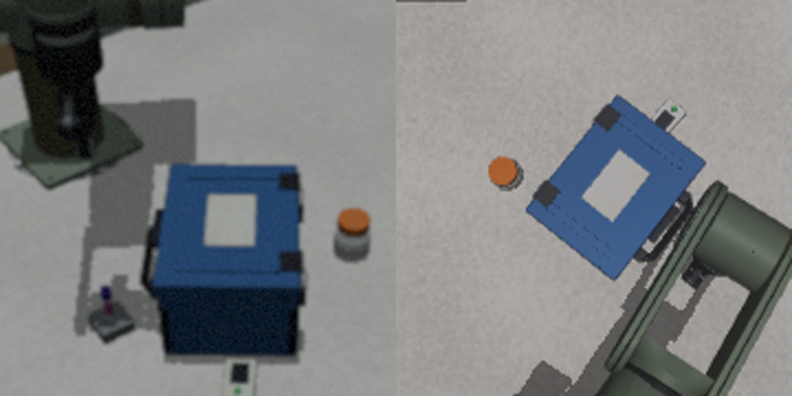

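The lid is shut flat, the case and bystanders look unmoved, and the arm is clear.

```bash
python3 -c "
from bench import ticket
print(ticket.hand_in())"
```

```text
the job is handed in; nothing more can be done
None
```

I pushed the flap flat onto the caps, pressed the lid fully shut over it, and handed the job in after about 13 s of robot time; the last picture shows the case and nearby bystanders in place, and no verdict was returned.

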